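Jam a lacquered door panel on its finishing stand

ROBOT

A 6-joint arm with a two-finger parallel gripper is mounted at the origin on the work surface. World frame = base frame: x ahead of the robot, y to its left, z up, the work surface at z = 0. Lengths are in mm, angles in degrees, forces in N, time in s.
With the tool pointing down it reaches from about 350 to 850 mm from the base axis. Payload 8.1 kg.
Tool frame: the origin (TCP) lies midway between the tips of the shut fingers; the grasp point (between the pads) lies 19 mm behind it (r.grip_depth is the distance from the TCP to the grasp point, in mm); z points along the fingers, y is the direction in which the jaws open and shut (so a half turn about z gives the same grasp; the last joint's range is limited). The gripper opens to 85 mm and grips with 20 to 120 N. Pads are 22 mm wide; open, the fingers measure 114 mm over their backs; the gripper's body (76 mm by 85 mm) begins 54 mm behind the grasp point. The pads swing forward as they close: fully open they stand 13 mm farther back than shut.
Start: joints at [66.326, 7.471, 85.268, -0, 87.261, -4.893], TCP at [193.155, 568.064, 231.292] pointing down, gripper open.
Joint ranges: [-169.43, 169.43], [-51.17, 129.36], [1.28, 143.12], [-76.62, 256.62], [0, 156.53], [-152.29, 152.29]. Speed limits (degrees/s): [136.94, 136.94, 159.86, 180, 180, 180].

INTERFACE

Orientations are given as [roll, pitch, yaw] about the fixed x, y, z axes, in that order (R = Rz(yaw) Ry(pitch) Rx(roll)).
In Python, from bench import r, imaging gives the robot as it stands.
- The arm moves only by the shell command python3 -m creep 'ROWS' [FORCE]. ROWS is text: rows parted by semicolons, each of 7 numbers parted by spaces: the shift along the tool's x, y, z in cm, then the turn, a rotation vector about the tool's x, y, z in degrees, then the finger opening in cm, from 0 to 8.54. In form: dx dy dz ax ay az gripper; .... A call has 1 to 20 rows; each row is the pose to reach, as a shift and turn from the pose measured when the call began, along the tool's axes at that moment; what a row does not reach only later rows make up. A row lasts 1/10 s, in which the tool goes at most 50 mm and 8.59 degrees, less where a joint would pass 70% of its speed; a pose out of reach is approached as far as the arm can. A call with a gripper value outside its range is refused whole. The fingers move at their own pace and stop on an object; FORCE is the grip in N (left out, the last holds). Time passes only in rows, so rows that repeat a pose let the fingers close. It gives the time, the measured TCP pose, the force and the opening at its end, in the units of the state.
- r.sense(): the state, without advancing time (a new reading comes with each control period).
- imaging.snapshot(name): name is "scene" or "top"; returns the picture (384x512x3 uint8, red, green, blue); there is no depth.
- imaging.camera_info(name): a dict with "camera_matrix" (3x3 intrinsics, pixels), "R" (3x3) and "t" (3): a world point X has camera coordinates R X + t. Camera axes: x right, y down, z forward; pixel columns grow to the right and rows downward; lengths in mm; the calibration is good to about 2 mm. A picture is of the moment at which its call begins. camera_info takes no time and is no camera call.
- r.hand_in(): hands the job in, once; it reports no verdict.
The state is a dict: "time": time; "joint_pos": joint angles; "qd": joint speeds; "joint_efforts": joint torques, N m; "tool_pos": TCP position; "tcp_rot": TCP orientation; "ft_force": force on the tool from outside, world axes, zero at the start; "wrist_torque": the same for the moment, N m; "finger_gap": finger opening in mm.
Only numpy, scipy, OpenCV 4.12 (cv2) and the standard library are available. Lean on these libraries where they do the work, as an engineer would, in place of code of your own. Each camera call takes 0.05 s, during which the arm holds its last target.

TASK

Swing the red door panel by its wooden handling stick until it hangs in line over the middle of the stand's foot board, and let go. Then take the thick one of the two wooden wedges and, keeping hold of it, tap or press it thin end first along the foot board under the panel's free corner, towards the hinge, until it is firmly jammed (bearing on the panel with 10 N or more), and let go. Last, prove the jam with a 5 N sideways push on the stick: the panel must stay in line; never touch the fresh red lacquer, and leave the thin wedge, jar and polishing block alone.

Things in the scene. Friction and masses are not known exactly. Their poses are not given: they have to be found in the camera images.
- stand: Finishing stand, fixed; place and yaw vary. x runs along the foot board from its open end (robot's right) to the hinge post (robot's left), z up. Origin at bench level on the board's centre line; the vertical hinge axis is at x = +200 mm, y = 0. Plywood foot board 440 x 110 x 15 mm: x = -180 to +260 mm, top at z = 15 mm. Wooden post 42 x 50 mm at x = 214 to 256 mm, up to z = 240 mm.
- panel (a joint): Swing angle of the panel about the stand's vertical hinge (rad, -0.9 to 0.9). 0: in line over the middle of the foot board; positive: free end swung to the stand's +y side. At angle q the free end points from the hinge along (-cos q, +sin q) in the stand's frame. Starts at -0.6 to -0.3 (swung away from the robot). Stiff hinge (0.15 Nm friction): stays where left; the panel cannot rise or drop.
- panel_corner (a point): Lower end of the free edge of the red door panel (middle of its thickness), 200 mm from the hinge axis, z = 37 mm: 22 mm above the foot board. Axes turn with the panel: x towards the hinge, y square to the face, z up. From here the panel spans x = 0 to 180, y = -9 to +9, z = 0 to 180 mm. The robot must not touch it.
- stick_grip (a point): On the centre line of the wooden handling stick, 30 mm from its outer end, 250 mm from the hinge axis, z = 170 mm; axes as panel_corner. The stick juts level from the panel's free edge, away from the hinge: 80 mm long (200 to 280 mm from the axis), 20 x 20 mm. It overhangs the spot from which the wedge is driven: there the tool must lean back from the panel, 30 to 45 degrees off vertical.
- wedge: The thick plain wooden wedge, loose, flat on the bench to the robot's right: 150 mm long, 46 mm wide (parallel upright sides), rising evenly from 12 mm thick at the tip to 34 mm at the heel: 22 mm thick 68 mm behind the tip. About 0.12 kg. Origin at the centre of its underside; x towards the thin tip (tip at +75 mm), z up. Jams when pushed about 20 N along the board (a few mm past first bite).
- wedge_tip (a point): Middle of the thick wedge's tip, on its underside.
- shim: The thin wooden wedge: the same 150 x 46 mm outline, but only 6 mm thick at the tip and 16 mm at the heel, too thin to fill the gap. Lies on the bench; leave alone. Same axes as the thick wedge.
- polish_jar: White screw-lid jar, 72 mm in diameter, 85 mm high, standing on the bench beyond the stand, at the left. Origin at the centre of its underside. Leave alone.
- pad_block: Cork polishing block 110 x 60 x 30 mm with a wooden rib on top (43 mm high in all), on the bench at the right. Origin at the centre of its underside. Leave alone.
Things that resemble listed ones, but are neither listed nor needed, are in the scene too. Leave any black or pink look-alike of the wedge alone.

How it is judged:
By the outcome, as a careful person would: the job done as asked, in the order asked, and still so for the second after the job is handed in, with the robot touching nothing.
It also fails if it takes over 64 s, if anything falls off the work surface, if the arm or the gripper's body presses on something with over 40 N, if the wrist force passes 120 N, or if a joint passes its speed limit or range.

## Working session

There is one attempt and no reset: what is moved stays moved. The work goes in short steps, Python scripts to look and compute and a shell command to move; the robot and the scene stay as the last step left them, time stands still between calls to the robot, and variables do not carry over. Pictures are saved under pics/ and viewed, and the job is handed in when it is done.

```bash
mkdir -p pics; ls
python3 - <<'E'
from bench import r, imaging
import cv2
for n in("scene","top"):
    cv2.imwrite(f"pics/{n}0.png",imaging.snapshot(n)[:,:,::-1]); c=imaging.camera_info(n); print(n,c)
print(r.sense())
E
```

```text
pics
scene {'camera_matrix': array([[477.40906741,   0.        , 256.97627966],
       [  0.        , 477.40906741, 189.3726501 ],
       [  0.        ,   0.        ,   1.        ]]), 'R': array([[-0.0308917 ,  0.99929296,  0.02143079],
       [ 0.61108478,  0.03584925, -0.79075294],
       [-0.79096213, -0.01133167, -0.61176017]]), 't': array([  72.30356985, -226.37026798, 1691.13491021])}
top {'camera_matrix': array([[380.77270983,   0.        , 257.61185419],
       [  0.        , 380.77270983, 192.08675744],
       [  0.        ,   0.        ,   1.        ]]), 'R': array([[ 0.02604637, -0.99950755, -0.01749969],
       [-0.98221113, -0.02233126, -0.18644734],
       [ 0.18596473,  0.02204467, -0.98230909]]), 't': array([ -40.5436283 ,  544.30801915, 1221.95087337])}
{'time': 0.1, 'joint_pos': array([ 6.63233695e+01,  7.51070979e+00,  8.53222336e+01,  2.88650228e-04,
        8.72632380e+01, -4.89506465e+00]), 'qd': array([-0.01223131,  0.08670565, -0.18847542,  0.11279676, -0.00267814,
        0.00704015]), 'joint_efforts': array([ 1.88963546e-03, -5.70957112e+01, -5.01940012e+01, -9.74820318e-05,
        8.39843822e-03,  9.41691781e-06]), 'tool_pos': array([192.97329245, 567.59583798, 230.35781609]), 'tcp_rot': array([-1.79904194e+02, -8.49450742e-03,  1.61218413e+02]), 'ft_force': array([-0.72743403, -0.65243637,  0.54136146]), 'wrist_torque': array([ 0.0041956 ,  0.01779986, -0.00561197]), 'finger_gap': 85.16159916501684}
```

View pics/scene0.png

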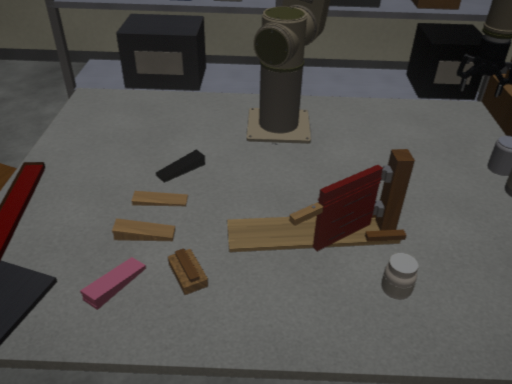

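View pics/top0.png

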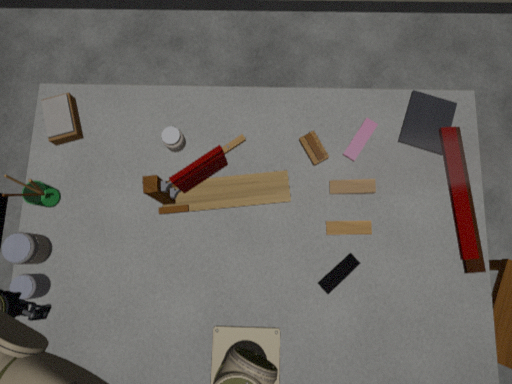

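Run:
```python
import cv2
a=cv2.imread("pics/scene0.png");b=cv2.imread("pics/top0.png")
A=cv2.resize(a[140:310,70:430],None,fx=2.2,fy=2.2,interpolation=2); cv2.imwrite("pics/c1.png",cv2.convertScaleAbs(A,alpha=1.6))
B=cv2.resize(b[110:300,135:395],None,fx=3,fy=3,interpolation=2); cv2.imwrite("pics/c2.png",cv2.convertScaleAbs(B,alpha=1.5))
```

```text
(no output)
```

View pics/c1.png

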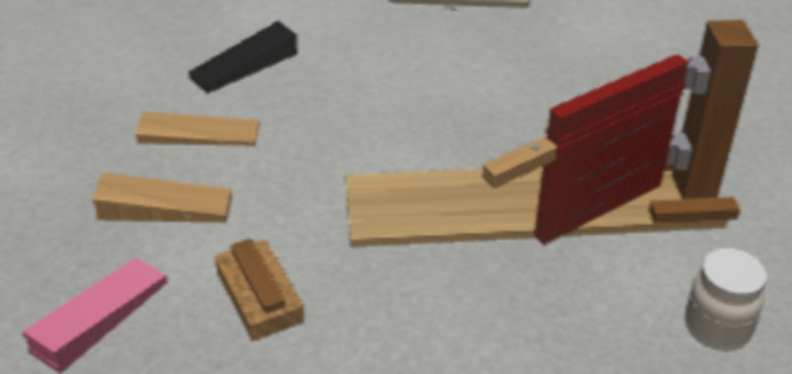

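View pics/c2.png

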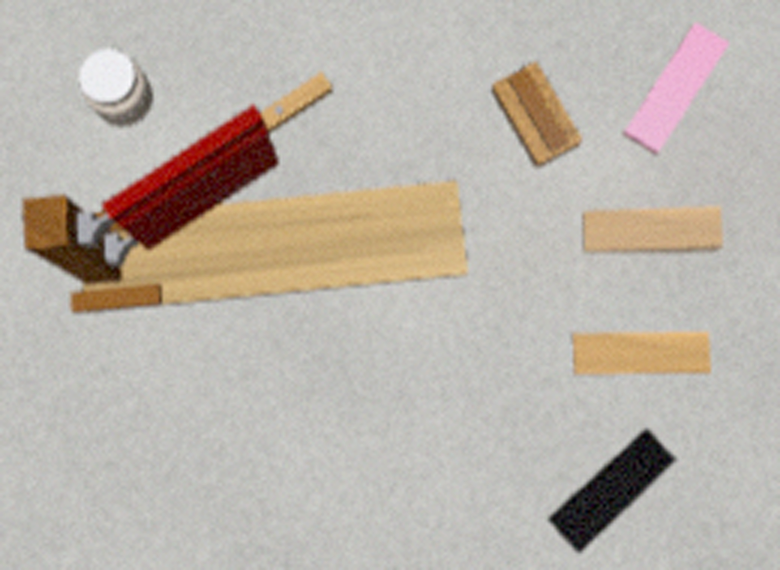

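```bash
cat > h.py <<'E'
import numpy as np, cv2
from bench import r, imaging
C={n:imaging.camera_info(n) for n in("scene","top")}
def ray(n,uv):
    c=C[n];d=np.linalg.inv(c["camera_matrix"])@np.array([uv[0],uv[1],1.]);R=np.array(c["R"]);t=np.array(c["t"])
    return -R.T@t,R.T@d
def pl(n,uv,z):
    o,d=ray(n,uv);return o+d*(z-o[2])/d[2]
def proj(n,X):
    c=C[n];p=c["camera_matrix"]@(c["R"]@np.asarray(X,float)+c["t"]);return p[:2]/p[2]
def tri(a,b):
    A=[];B=[]
    M=np.zeros((3,3));v=np.zeros(3);
    for o,d in(ray("scene",a),ray("top",b)):
        d=d/np.linalg.norm(d);P=np.eye(3)-np.outer(d,d);M+=P;v+=P@o
    return np.linalg.solve(M,v)
def snap(n,f):
    im=imaging.snapshot(n)[:,:,::-1].copy();cv2.imwrite("pics/"+f,im);return im
E
python3 - <<'E'
from h import *
T=cv2.imread("pics/top0.png");S=cv2.imread("pics/scene0.png")
np.set_printoptions(precision=1,suppress=True)
def wood(im,roi,k=0):
    x0,y0,x1,y1=roi
    h=cv2.cvtColor(im,cv2.COLOR_BGR2HSV)
    m=((h[...,1]>60)&(h[...,0]<30)&(h[...,0]>5)&(h[...,2]>60)).astype(np.uint8)*255
    z=np.zeros_like(m);z[y0:y1,x0:x1]=m[y0:y1,x0:x1]
    cs=cv2.findContours(z,0,cv2.CHAIN_APPROX_NONE)[0];c=max(cs,key=cv2.contourArea)
    return c
for nm,im,n,roi in(("thick",T,"top",(320,172,385,205)),("shim",T,"top",(318,212,385,243)),("thickS",S,"scene",(105,212,182,245)),("shimS",S,"scene",(125,186,195,210)),("board",T,"top",(200,160,300,215)),):
    c=wood(im,roi);q=cv2.boxPoints(cv2.minAreaRect(c));a=cv2.approxPolyDP(c,2,True)[:,0]
    print(nm,cv2.contourArea(c));print(q);print(a.tolist())
    for z in (0,15,23): print(z,[pl(n,p,z)[:2].round(0).tolist() for p in q])
# post top corners
for p in((24,200),(66,197),(72,245),(28,250)):
    print("post",pl("top",(p[0]/3+135,p[1]/3+110),240))
E
```

```text
thick 562.5
[[329. 179.]
 [375. 179.]
 [375. 193.]
 [329. 193.]]
[[374, 179], [333, 180], [329, 182], [330, 193], [373, 192]]
0 [[607.0, -274.0], [610.0, -434.0], [561.0, -432.0], [557.0, -274.0]]
15 [[603.0, -271.0], [607.0, -429.0], [558.0, -428.0], [554.0, -271.0]]
23 [[602.0, -270.0], [605.0, -427.0], [556.0, -425.0], [553.0, -270.0]]
shim 556.5
[[326. 221.]
 [371. 221.]
 [371. 234.]
 [326. 234.]]
[[326, 221], [327, 234], [371, 233], [370, 221]]
0 [[460.0, -262.0], [463.0, -415.0], [419.0, -414.0], [415.0, -262.0]]
15 [[458.0, -260.0], [461.0, -411.0], [418.0, -410.0], [414.0, -260.0]]
23 [[457.0, -259.0], [460.0, -409.0], [417.0, -408.0], [413.0, -258.0]]
thickS 1047.5
[[111.6 238.9]
 [112.4 218.5]
 [174.4 220.8]
 [173.6 241.1]]
[[112, 229], [115, 239], [172, 240], [174, 226], [116, 219]]
0 [[602.0, -425.0], [525.0, -444.0], [524.0, -278.0], [602.0, -267.0]]
15 [[618.0, -419.0], [541.0, -437.0], [541.0, -274.0], [617.0, -263.0]]
23 [[626.0, -415.0], [550.0, -434.0], [550.0, -271.0], [626.0, -261.0]]
shimS 647.0
[[130.8 203.9]
 [131.4 190.4]
 [187.2 192.9]
 [186.6 206.5]]
[[131, 200], [132, 204], [185, 205], [187, 195], [135, 191]]
0 [[461.0, -410.0], [400.0, -423.0], [402.0, -261.0], [463.0, -254.0]]
15 [[479.0, -404.0], [419.0, -416.0], [421.0, -257.0], [481.0, -250.0]]
23 [[488.0, -400.0], [429.0, -413.0], [431.0, -255.0], [491.0, -248.0]]
board 2677.0
[[196.8 177.2]
 [287.1 168.2]
 [290.4 200.9]
 [200.1 209.9]]
[[287, 172], [285, 170], [214, 178], [209, 176], [200, 182], [200, 209], [289, 201]]
0 [[603.0, 189.0], [643.0, -128.0], [526.0, -140.0], [488.0, 171.0]]
15 [[600.0, 186.0], [639.0, -127.0], [524.0, -139.0], [486.0, 168.0]]
23 [[598.0, 185.0], [637.0, -126.0], [523.0, -139.0], [484.0, 167.0]]
post [546.9 299.1 240. ]
post [550.8 258.9 240. ]
post [504.2 249.6 240. ]
post [498.4 291.3 240. ]
```

```bash
cat >> h.py <<'E'
def edge(im,p,q,half=5,n=40,ch=None,trim=.12):
    """subpixel edge along segment p-q: strongest gradient (saturation-ish) across; returns fitted line (pt,dir), endpoints"""
    lab=cv2.cvtColor(im,cv2.COLOR_BGR2LAB).astype(np.float32)
    g=lab[...,2]*2 if ch is None else ch(im)
    p=np.array(p,float);q=np.array(q,float);d=(q-p)/np.linalg.norm(q-p);nn=np.array([-d[1],d[0]])
    s=np.arange(-half,half+.01,.2);pts=[]
    for f in np.linspace(trim,1-trim,n):
        c=p+(q-p)*f;X=(c[None]+s[:,None]*nn).astype(np.float32)
        v=cv2.remap(g,X[None,:,0].copy(),X[None,:,1].copy(),cv2.INTER_LINEAR)[0]
        w=np.abs(np.gradient(cv2.GaussianBlur(v[None],(0,0),3)[0]));k=w.argmax()
        k0,k1=max(0,k-4),k+5;pts.append(c+nn*(s[k0:k1]*w[k0:k1]).sum()/w[k0:k1].sum())
    pts=np.array(pts,np.float32);L=cv2.fitLine(pts,cv2.DIST_HUBER,0,.01,.01)[:,0]
    e=np.abs((pts-L[2:])@np.array([-L[1],L[0]]))
    return L,np.median(e)
def isect(a,b):
    M=np.array([a[:2],-b[:2]]).T;k=np.linalg.solve(M,b[2:]-a[2:]);return a[2:]+a[:2]*k[0]
E
python3 - <<'E'
from h import *
np.set_printoptions(precision=1,suppress=True)
T=cv2.imread("pics/top0.png")
f=lambda x,y:(x/3+135-.33,y/3+110-.33)
B={}
for k,(a,b) in dict(near=((465,275),(165,303)),far=((455,183),(270,199)),end=((458,183),(466,273))).items():
    B[k],e=edge(T,f(*a),f(*b));print(k,B[k],e)
c1=isect(B['far'],B['end']);c2=isect(B['near'],B['end']);print(c1,c2,pl("top",c1,15),pl("top",c2,15),pl("top",c2,0))
def two(L,z): return pl("top",L[2:]-30*L[:2],z),pl("top",L[2:]+30*L[:2],z)
for k,z in(("near",0),("near",15),("far",15),("end",15)):
    a,b=two(B[k],z);d=b-a;print(k,z,a,np.degrees(np.arctan2(d[1],d[0])))
W={}
for nm,q in dict(thick=((583,210),(721,207),(722,248),(584,252)),shim=((573,333),(710,332),(710,374),(574,375))).items():
    for i,k in enumerate(("far","heel","near","tip")):
        W[k],e=edge(T,f(*q[i]),f(*q[(i+1)%4]),half=3)
        a,b=[pl("top",W[k][2:]+s*W[k][:2],0) for s in(-10,10)];d=b-a
        print(nm,k,W[k],e,np.degrees(np.arctan2(d[1],d[0])))
    P=[isect(W[a],W[b]) for a,b in(("tip","near"),("tip","far"),("heel","near"),("heel","far"))]
    print(nm,P)
    h=(12,34) if nm=="thick" else (6,16)
    print("tip z0 near",pl("top",P[0],0),"tip far ztop",pl("top",P[1],h[0]),"heel near",pl("top",P[2],0),"heel far",pl("top",P[3],h[1]))
E
```

```text
near [  1.   -0.1 239.5 205.9] 0.08993691
far [  1.   -0.1 255.5 172.9] 0.084513836
end [  0.1   1.  288.7 186. ] 0.049836755
[286.9 169.8] [290.4 200.9] [ 632.9 -126.    15. ] [ 523.8 -139.3   15. ] [ 526.3 -140.2    0. ]
near 0 [492.  138.3   0. ] -82.9863717601355
near 15 [489.9 136.1  15. ] -82.9863717601355
far 15 [606.4  86.1  15. ] -82.8766223972177
end 15 [ 681.8 -120.    15. ] -173.04957902078388
thick far [  1.   -0.  352.  179.1] 0.068495944 -86.57701722629439
thick heel [  0.1   1.  375.1 185.8] 0.045035854 -178.56824333419416
thick near [  1.   -0.  351.1 192.8] 0.02599081 -87.11089749731649
thick tip [  0.    1.  329.3 186.4] 0.016392335 -179.2411133388755
thick [array([329.5, 193.4], dtype=float32), array([329.2, 180. ], dtype=float32), array([375.5, 192.2], dtype=float32), array([374.7, 178.3], dtype=float32)]
tip z0 near [ 555.7 -275.3    0. ] tip far ztop [ 600.8 -272.6   12. ] heel near [ 563.7 -433.8    0. ] heel far [ 605.  -422.7   34. ]
shim far [  1.   -0.  345.1 220.5] 0.073766805 -87.74019151136656
shim heel [  0.1   1.  371.2 227.6] 0.07329552 -177.69624082297722
shim near [  1.   -0.  345.7 233.9] 0.07246215 -87.5249983854769
shim tip [  0.    1.  325.8 227.7] 0.053770393 -177.7114842684802
shim [array([326.1, 234.3], dtype=float32), array([325.5, 220.8], dtype=float32), array([371.6, 233.5], dtype=float32), array([370.6, 220.1], dtype=float32)]
tip z0 near [ 414.1 -262.5    0. ] tip far ztop [ 459.6 -259.7    6. ] heel near [ 420.8 -416.2    0. ] heel far [ 464.4 -409.9   16. ]
```

Run:
```python
from h import *
np.set_printoptions(precision=1,suppress=True)
S=cv2.imread("pics/scene0.png");T=cv2.imread("pics/top0.png")
f=lambda x,y:(x/2.2+70-.27,y/2.2+140-.27)
B={}
for k,(a,b) in dict(near=((350,178),(480,171)),farT=((352,238),(530,230)),farB=((353,244),(530,237)),end=((347,178),(351,238))).items():
    B[k],e=edge(S,f(*a),f(*b),half=2);print(k,B[k],e)
for nm,z in(("near",15),("farT",15),("farB",0)):
    c=isect(B[nm],B['end']);a,b=[pl("scene",B[nm][2:]+s*B[nm][:2],z) for s in(-30,30)];d=b-a
    print(nm,c,pl("scene",c,z),np.degrees(np.arctan2(d[1],d[0])))
g=lambda x,y:(x/3+135-.33,y/3+110-.33)
for nm,p,q in(("far-left",(708,22),None),("fr",(756,40),(24,200)),("nl",(745,20),None),("",(712,43),(66,197))):
    print(f(*p),pl("scene",f(*p),240), None if q is None else tri(f(*p),g(*q)))
# proj of stand pts
yaw=np.radians(97);ex=np.array([np.cos(yaw),np.sin(yaw)]);ey=np.array([-ex[1],ex[0]]);o=np.array([556.5,46.1])
W=lambda x,y,z:np.r_[o+ex*x+ey*y,z]
for p in((-180,55,15),(-180,-55,15),(214,-25,240),(214,25,240),(256,-25,240),(256,25,240)):
    print(p,proj("top",W(*p)),(proj("top",W(*p))-[135,110]+.33)*3,proj("scene",W(*p)),(proj("scene",W(*p))-[70,140]+.27)*2.2)
```

```text
near [  1.   -0.  258.3 218. ] 0.0357354
farT [  1.   -0.  263.1 246.7] 0.19225559
farB [  1.   -0.1 268.2 249.6] 0.09772536
end [  0.1   1.  227.6 231.9] 0.016941145
near [226.8 219.6] [ 528.9 -136.4   15. ] 97.43767361245251
farT [228.7 248.4] [ 636.  -122.9   15. ] 97.04980295155555
farB [228.9 251.7] [ 632.3 -122.9    0. ] 97.27371301708065
(391.54818181818183, 149.73) [511.3 259.  240. ] None
(413.36636363636364, 157.91181818181818) [543.4 303.5 240. ] [547.6 300.7 242.4]
(408.36636363636364, 148.82090909090908) [504.7 300.4 240. ] None
(393.36636363636364, 159.27545454545452) [552.  255.4 240. ] [551.3 257.7 240. ]
(-180, 55, 15) [290.4 200.9] [467.1 273.7] [225.9 218.3] [343.5 172.8]
(-180, -55, 15) [286.8 169.8] [456.5 180.3] [227.6 247.5] [347.4 237.2]
(214, -25, 240) [156.2 174.1] [ 64.6 193.4] [396.3 160.1] [718.5  44.9]
(214, 25, 240) [157.  191.1] [ 67.  244.4] [389.6 148.4] [703.7  19. ]
(256, -25, 240) [141.7 175.6] [ 21.  197.7] [413.9 159.5] [757.2  43.6]
(256, 25, 240) [142.3 192.6] [ 23.  248.7] [406.6 147.8] [741.2  17.8]
```

Run:
```python
from h import *
np.set_printoptions(precision=1,suppress=True)
T=cv2.imread("pics/top0.png");S=cv2.imread("pics/scene0.png")
g=lambda x,y:(x/3+135-.33,y/3+110-.33)
f=lambda x,y:(x/2.2+70-.27,y/2.2+140-.27)
yaw=np.radians(97.1);ex=np.array([np.cos(yaw),np.sin(yaw)]);ey=np.array([-ex[1],ex[0]]);o=np.array([557,46.5]);H=o+200*ex
E={}
for k,n,im,a,b,z in(("stick far","top",T,g(268,113),g(322,74),180),("stick near","top",T,g(277,127),g(331,89),160),("panel far","top",T,g(108,206),g(252,110),217),
 ("stickS","scene",S,f(487,165),f(545,143),180),("stickS2","scene",S,f(497,185),f(553,160),160),("panelS","scene",S,f(560,105),f(675,60),217)):
    L,e=edge(im,a,b,half=2.5,trim=.2);P,Q=[pl(n,L[2:]+s*L[:2],z)[:2] for s in(-10,10)];d=P-Q if P[1]<Q[1] else Q-P
    d/=np.linalg.norm(d); q=np.degrees(np.arctan2(d@ey,-d@ex)); w=P-H; nrm=np.array([-d[1],d[0]])
    print(k,e,"q",q,"offset from axis",w@nrm)
for p,u in(((487,175),(331,83)),((484,168),(323,73)),):
    X=tri(f(*p),g(*u));d=X[:2]-H;print(X,np.linalg.norm(d),np.degrees(np.arctan2(d@ey,-d@ex)))
for q in(-20,-25,-30,-35):
    a=np.radians(q);d=-ex*np.cos(a)+ey*np.sin(a)
    X=np.r_[H+250*d,170];print(q,X,proj("top",np.r_[H+280*d,180]),(proj("top",np.r_[H+280*d,180])-[135,110])*3,(proj("scene",np.r_[H+280*d,180])-[70,140])*2.2)
```

```text
stick far 0.09982033 q -29.73673212174092 offset from axis 4.585869322182929
stick near 0.062367506 q -29.18593158872457 offset from axis -8.256700134828915
panel far 0.03424515 q -29.260038181507618 offset from axis 4.8653501500085845
stickS 0.027341362 q -25.983189469075374 offset from axis 6.480908451422844
stickS2 0.21714015 q -27.980258805069283 offset from axis 13.896877154617812
panelS 0.053843856 q -28.348985888960147 offset from axis -3.5444960282354105
[695.3  16.8 169.6] 280.4275997588744 -28.431633208807582
[700.8  18.6 183.7] 282.1746033065404 -29.563204260827046
-20 [646.2  22.4 170. ] [250.4 147.3] [346.1 112. ] [462.4 142.7]
-25 [665.1  33.2 170. ] [246.7 140.6] [335.   91.9] [474.7 156.8]
-30 [683.1  45.6 170. ] [242.4 134.3] [322.1  72.9] [489.3 170.6]
-35 [699.9  59.5 170. ] [237.6 128.4] [307.7  55.3] [506. 184.]
```

```bash
cat >> h.py <<'E'
from scipy.spatial.transform import Rotation as Ro
def cur():
    s=r.sense();return np.array(s["tool_pos"]),Ro.from_euler("xyz",s["tcp_rot"],degrees=True),s
def go(P,R,base=None):
    """row (cm,deg) from current pose to target TCP pose P (mm), Rotation R"""
    p,r0,s=cur() if base is None else base
    return np.r_[r0.inv().apply(np.asarray(P)-p)/10,(r0.inv()*R).as_rotvec(degrees=True)]
def down(yaw): return Ro.from_euler("xyz",[180,0,yaw],degrees=True)
YAW=97.1
yw=np.radians(YAW);ex=np.array([np.cos(yw),np.sin(yw),0]);ey=np.array([-ex[1],ex[0],0]);ez=np.array([0,0,1.]);O=np.array([557,46.5,0]);Hg=O+200*ex
def W(x,y,z): return O+ex*x+ey*y+ez*z
def st(p): p=np.asarray(p)-O;return np.array([p@ex,p@ey,p[2]])
def panel(q,rr,z):
    a=np.radians(q);return Hg+rr*(-ex*np.cos(a)+ey*np.sin(a))+ez*z
E
python3 - <<'E'
from h import *
np.set_printoptions(precision=2,suppress=True)
for p in((115,239),(172,240),(172.5,240.5),(114.5,239.5)): print(pl("scene",p,0))
for p in((112,229),(174,226)): print(pl("scene",p,34),pl("scene",p,12))
print(go(panel(-28.8,256,300),down(125.9)),go(panel(-28.8,256,151),down(125.9)),panel(-28.8,256,151))
E
```

```text
[ 602.32 -416.64   -0.  ]
[ 598.25 -271.35    0.  ]
[ 600.   -269.77    0.  ]
[ 604.2  -417.42    0.  ]
[ 601.87 -418.85   34.  ] [ 578.36 -428.88   12.  ]
[ 582.3  -266.02   34.  ] [ 558.27 -271.95   12.  ]
[-63.4  -34.43  -6.92  -0.1    0.02  35.32] [-63.4  -34.41   7.98  -0.1    0.02  35.32] [682.39  37.6  151.  ]
```

```bash
python3 -m creep '0 0 -6 0 0 0 8.5; 0 0 -11 0 0 0 8.5; -5 -3 -12 0 0 4 8.5; -20 -11 -12 0 0 12 8.5; -63.4 -34.4 -12 0 0 35.3 8.5; -63.4 -34.4 -12 0 0 35.3 8.5; -63.4 -34.4 -12 0 0 35.3 8.5; -63.4 -34.4 -12 0 0 35.3 8.5; -63.4 -34.4 -12 0 0 35.3 8.5; -63.4 -34.4 -12 0 0 35.3 8.5; -63.4 -34.4 -12 0 0 35.3 8.5; -63.4 -34.4 -12 0 0 35.3 8.5; -63.4 -34.4 -12 0 0 35.3 8.5; -63.4 -34.4 -12 0 0 35.3 8.5; -63.4 -34.4 -12 0 0 35.3 8.5; -63.4 -34.4 -12 0 0 35.3 8.5; -63.4 -34.4 -12 0 0 35.3 8.5; -63.4 -34.4 -12 0 0 35.3 8.5; -63.4 -34.4 -12 0 0 35.3 8.5; -63.4 -34.4 -12 0 0 35.3 8.5'
python3 - <<'E'
from h import *
np.set_printoptions(precision=2,suppress=True)
print(cur()[2]["joint_pos"],cur()[2]["ft_force"]);print(go(panel(-28.8,256,151),down(125.9)))
snap("top","top1.png");snap("scene","scene1.png")
E
```

```text
time: 2.1
tool_pos: [682.0, 39.0, 350.8]
tcp_rot: [-179.9, 0.0, 126.0]
ft_force: [-0.2, 0.9, 0.3]
finger_gap: 85.1
[ -0.99  20.15  58.25  -0.07 101.67 -36.98] [-0.25  0.91  0.32]
[-0.13 -0.02 19.98 -0.09  0.01  0.08]
```

View pics/scene1.png

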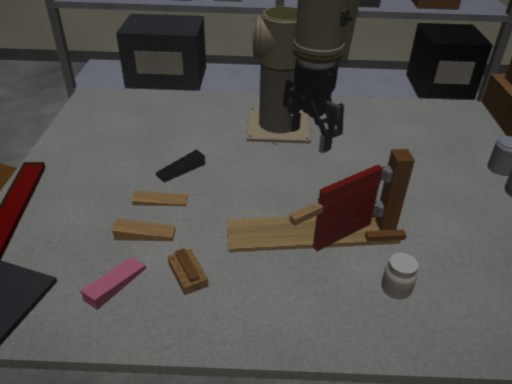

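```bash
python3 -m creep '0 0 5 0 0 0 8.5; 0 0 10 0 0 0 8.5;  0 0 13 0 0 0 8.5; 0 0 13 0 0 0 8.5; 0 0 13 0 0 0 8.5'
python3 - <<'E'
from h import *
p=cur()[0];print(p,proj("scene",p),proj("top",p))
a=snap("scene","scene2.png")[120:270,240:420];b=snap("top","top2.png")[90:220,150:300]
cv2.imwrite("pics/c3.png",cv2.convertScaleAbs(np.hstack([cv2.resize(a,(400,333)),cv2.resize(b,(384,333))]),alpha=1.7))
E
```

```text
time: 2.7
tool_pos: [681.7, 39.9, 222.4]
tcp_rot: [-179.9, 0.1, 126.1]
ft_force: [0.9, -0.6, 1.6]
finger_gap: 84.6
[681.66846278  39.8940049  222.35422747] [302.05086603 196.79595226] [235.20862474 135.6756711 ]
```

View pics/c3.png

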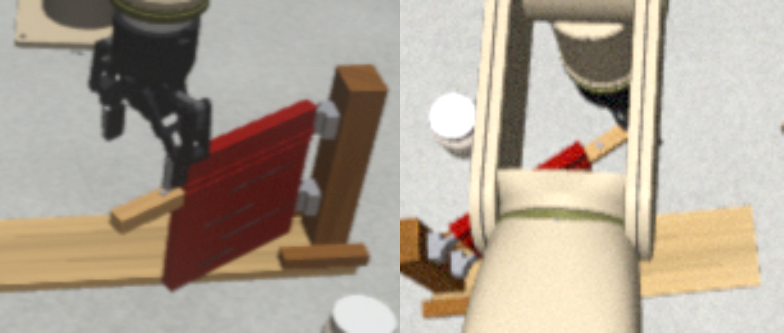

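```bash
python3 -m creep '0 0 3 0 0 0 8.5; 0 0 6 0 0 0 8.5; 0 0 7.2 0 0 0 8.5; 0 0 7.2 0 0 0 8.5;0 0 7.2 0 0 0 8.5'
python3 - <<'E'
from h import *
p=cur()[0];print(p,proj("scene",p),proj("scene",p+[0,0,19]))
a=snap("scene","scene3.png")[140:270,250:420]
cv2.imwrite("pics/c4.png",cv2.convertScaleAbs(cv2.resize(a,None,fx=4,fy=4,interpolation=2),alpha=1.8))
E
```

```text
time: 3.3
tool_pos: [684.9, 39.5, 155.6]
tcp_rot: [179.7, 0.3, 126.0]
ft_force: [-0.6, -0.1, -0.2]
finger_gap: 84.9
[684.91996976  39.45088699 155.62942135] [299.52057069 221.32443064] [300.18163762 214.79791705]
```

View pics/c4.png

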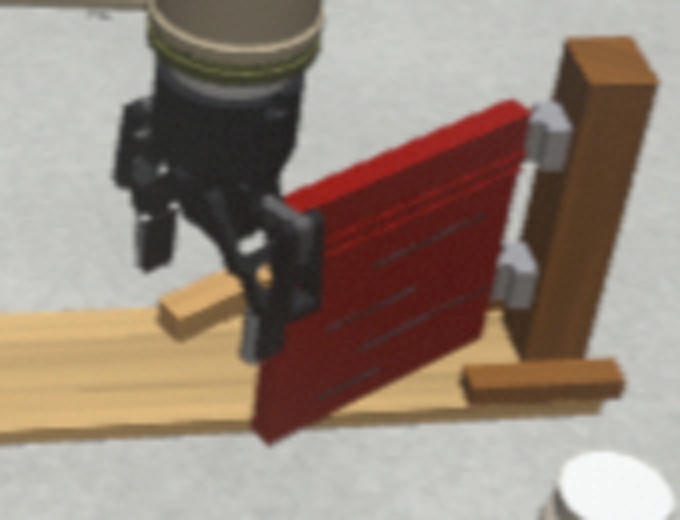

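```bash
python3 -m creep '0 0 0.4 0 0 0 8.5; 0 0 0.4 0 0 0 5; 0 0 0.4 0 0 0 3; 0 0 0.4 0 0 0 1.5; 0 0 0.4 0 0 0 1.5; 0 0 0.4 0 0 0 1.5; 0 0 0.4 0 0 0 1.5; 0 0 0.4 0 0 0 1.5' 40
python3 - <<'E'
from h import *
np.set_printoptions(precision=2,suppress=True)
p,R,s=cur();d=p-Hg;print(st(p),np.hypot(d[0],d[1]),np.degrees(np.arctan2(d@ey,-d@ex)),s["ft_force"],s["finger_gap"])
E
```

```text
time: 4.15
tool_pos: [685.2, 39.4, 152.3]
tcp_rot: [179.7, 0.4, 126.1]
ft_force: [-0.9, -0.0, 2.8]
finger_gap: 19.5
[ -22.93 -126.35  152.26] 256.2450159299874 -29.542828277846496 [-0.9  -0.01  2.77] 19.513888120656365
```

Run:
```python
from h import *
np.set_printoptions(precision=2,suppress=True)
b=cur()
for q in(-26,-22,-17,-12,-7,-3,0): print(go(panel(q,256.2,152),down(YAW-q),b))
```

```text
[ 0.04 -1.58  0.02  0.35  0.36  2.96]
[ 0.19 -3.37  0.    0.36  0.35  6.96]
[ 0.56 -5.57 -0.01  0.38  0.33 11.96]
[ 1.12 -7.73 -0.03  0.39  0.31 16.96]
[ 1.86 -9.84 -0.04  0.41  0.3  21.96]
[  2.59 -11.48  -0.06   0.42   0.28  25.96]
[  3.21 -12.67  -0.07   0.43   0.27  28.96]
```

```bash
python3 -m creep '0.04 -1.58 0 0 0 2.96 1.5; 0.19 -3.37 0 0 0 6.96 1.5; 0.56 -5.57 0 0 0 11.96 1.5; 1.12 -7.73 0 0 0 16.96 1.5; 1.86 -9.84 0 0 0 21.96 1.5; 2.59 -11.48 0 0 0 25.96 1.5; 3.21 -12.67 0 0 0 28.96 1.5; 3.21 -12.67 0 0 0 28.96 1.5; 3.21 -12.67 0 0 0 28.96 1.5; 3.21 -12.67 0 0 0 28.96 1.5'
python3 - <<'E'
from h import *
np.set_printoptions(precision=2,suppress=True)
p,R,s=cur();d=p-Hg;print(st(p),np.hypot(d[0],d[1]),np.degrees(np.arctan2(d@ey,-d@ex)),s["ft_force"],s["wrist_torque"],s["finger_gap"])
a=snap("scene","scene4.png")[140:270,210:420];snap("top","top4.png")
cv2.imwrite("pics/c5.png",cv2.convertScaleAbs(cv2.resize(a,None,fx=3.5,fy=3.5,interpolation=2),alpha=1.8))
E
```

```text
time: 5.15
tool_pos: [564.8, -9.2, 152.2]
tcp_rot: [179.4, 0.2, 97.1]
ft_force: [0.0, -0.9, 7.4]
finger_gap: 19.3
[-56.29  -0.87 152.2 ] 256.2895427512493 -0.1949261008733172 [ 0.03 -0.87  7.43] [-0.14  0.46 -0.11] 19.25875755617803
```

View pics/c5.png

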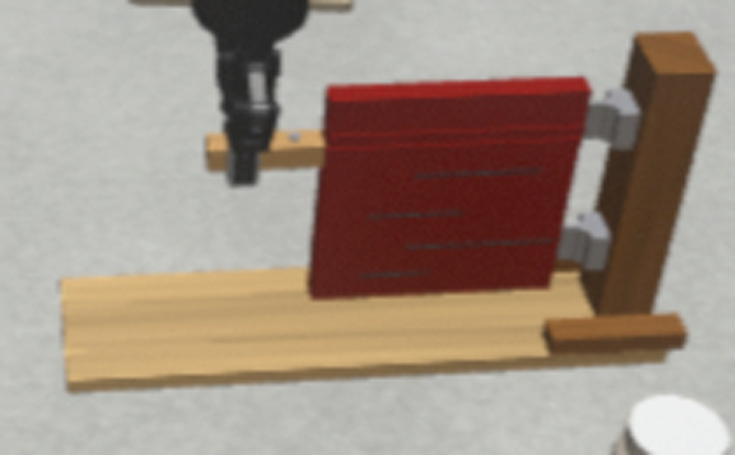

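View pics/top4.png

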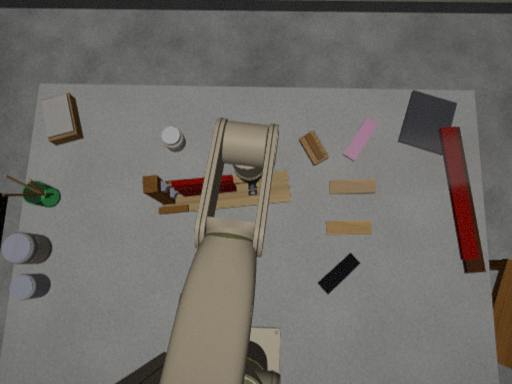

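```bash
python3 -m creep '0 0 0 0 0 0 4; 0 0 0 0 0 0 7; 0 0 0 0 0 0 7; 0 0 -3 0 0 0 7; 0 0 -8 0 0 0 7; 0 0 -13 0 0 0 8.5; 0 0 -17 0 0 0 8.5; 0 0 -19 0 0 0 8.5;0 0 -19 0 0 0 8.5'
cat >> h.py <<'E'
def tilt(head,th):
    h=np.radians(head);w=np.array([np.cos(h),np.sin(h),0]);t=np.radians(th)
    z=w*np.sin(t)-ez*np.cos(t);y=np.array([w[1],-w[0],0]);x=np.cross(y,z)
    return Ro.from_matrix(np.array([x,y,z]).T),z,w
E
python3 - <<'E'
from h import *
np.set_printoptions(precision=2,suppress=True)
R,z,w=tilt(91,40);c=np.array([580,-347,0.]);g=c-42*w+26*ez
for up in(150,80): t=g+19*z+ez*up;print(t,go(t,R))
print(cur()[2]["joint_pos"])
E
```

```text
time: 6.15
tool_pos: [564.6, -9.0, 346.8]
tcp_rot: [179.0, 0.3, 97.2]
ft_force: [-0.1, -0.2, 0.6]
finger_gap: 84.8
[ 580.52 -376.78  161.45] [-36.6   -3.32  18.65  -1.21  40.18   6.26]
[ 580.52 -376.78   91.45] [-36.57  -3.44  25.65  -1.21  40.18   6.26]
[ -6.09  -0.05  81.19  -0.04  97.85 -13.26]
```

```bash
python3 -m creep '-5 0 0 0 5 1 8.5; -10 -1 0 -1 10 2 8.5; -15 -1.5 0 -1 17 3 8.5; -20 -2 2 -1 24 4 8.5; -25 -2.5 5 -1 30 5 8.5; -30 -3 10 -1.2 36 6 8.5; -36.6 -3.3 14 -1.2 40.2 6.3 8.5; -36.6 -3.3 18.6 -1.2 40.2 6.3 8.5; -36.6 -3.3 18.6 -1.2 40.2 6.3 8.5; -36.6 -3.3 18.6 -1.2 40.2 6.3 8.5; -36.6 -3.3 18.6 -1.2 40.2 6.3 8.5; -36.6 -3.3 18.6 -1.2 40.2 6.3 8.5'
python3 - <<'E'
from h import *
np.set_printoptions(precision=2,suppress=True)
print(cur()[2]["joint_pos"])
a=snap("scene","scene5.png");b=snap("top","top5.png")
cv2.imwrite("pics/c6.png",cv2.convertScaleAbs(np.hstack([cv2.resize(a[90:290,70:270],(400,400)),cv2.resize(b[120:270,200:350],(400,400))]),alpha=1.8))
cv2.imwrite("pics/c7.png",cv2.convertScaleAbs(cv2.resize(b[140:230,130:310],None,fx=4,fy=4,interpolation=2),alpha=1.8))
E
```

```text
time: 7.35
tool_pos: [581.6, -376.3, 164.4]
tcp_rot: [179.9, -39.9, 91.1]
ft_force: [-0.1, -0.1, 1.0]
finger_gap: 85.4
[-49.68  53.17  40.32  27.12 116.61 -45.  ]
```

View pics/c6.png

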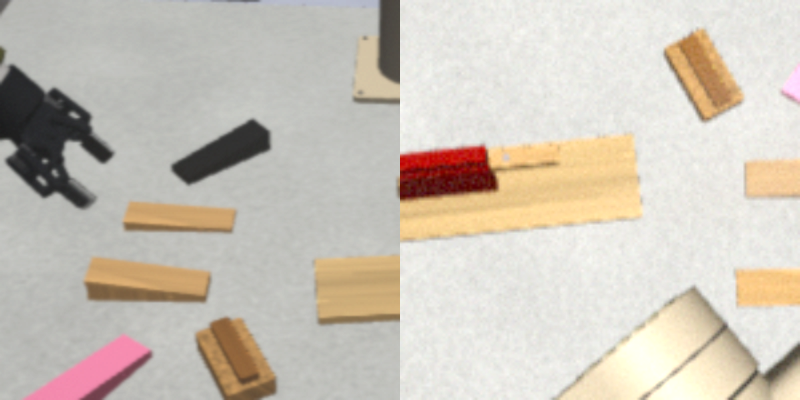

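View pics/c7.png

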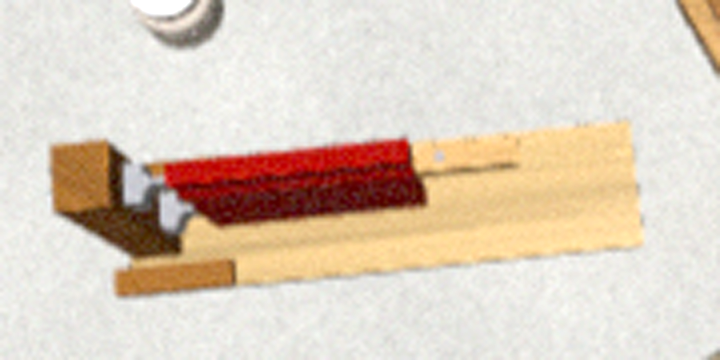

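```bash
cat > ang.py <<'E'
from h import *
import sys
np.set_printoptions(precision=2,suppress=True)
def run(T,S):
    red=lambda im: cv2.cvtColor(im,cv2.COLOR_BGR2LAB)[...,1].astype(np.float32)
    f=lambda x,y:(x/4+130-.38,y/4+140-.38)
    g=lambda x,y:(x/3.5+210-.36,y/3.5+140-.36)
    for k,n,im,a,b,z,off,ch in(("top far top","top",T,f(170,163),f(408,139),217,-9,red),("top near bot","top",T,f(225,223),f(424,203),37,9,red),
      ("sc farTop","scene",S,g(330,104),g(585,96),217,-9,lambda i:i[...,2].astype(np.float32)),("sc nearTop","scene",S,g(332,88),g(585,79),217,9,red),("sc farBot","scene",S,g(315,297),g(548,288),37,-9,red),
      ("board near T","top",T,f(240,283),f(635,247),15,55,None),("board far T","top",T,f(540,133),f(625,123),15,-55,None),
      ("board near S","scene",S,g(65,278),g(300,270),15,55,None),("board farBot S","scene",S,g(75,390),g(530,370),0,-55,None)):
        L,e=edge(im,a,b,half=2.,ch=ch);P,Q=[pl(n,L[2:]+s*L[:2],z) for s in(-20,20)]
        if P[1]>Q[1]:P,Q=Q,P
        d=Q-P;y=np.degrees(np.arctan2(d[1],d[0])); h0=st(P);h1=st(Q)
        yy=lambda x:h0[1]+(x-h0[0])*(h1[1]-h0[1])/(h1[0]-h0[0])-off
        print(f"{k:15s} err {e:.2f} heading {y:.2f} y-centre at x=0: {yy(0):.1f} at 200: {yy(200):.1f}")
if __name__=="__main__":
    run(cv2.imread("pics/"+sys.argv[1]),cv2.imread("pics/"+sys.argv[2]))
E
python3 ang.py top5.png scene5.png
```

```text
top far top     err 0.08 heading 97.08 y-centre at x=0: 1.3 at 200: 1.2
top near bot    err 0.11 heading 98.03 y-centre at x=0: -4.6 at 200: -1.3
sc farTop       err 0.08 heading 96.77 y-centre at x=0: -3.4 at 200: -4.6
sc nearTop      err 0.05 heading 97.23 y-centre at x=0: -3.7 at 200: -3.2
sc farBot       err 0.21 heading 97.36 y-centre at x=0: 0.9 at 200: 1.8
board near T    err 0.09 heading 97.03 y-centre at x=0: 0.6 at 200: 0.3
board far T     err 0.05 heading 97.39 y-centre at x=0: 2.1 at 200: 3.1
board near S    err 0.05 heading 96.92 y-centre at x=0: -2.7 at 200: -3.3
board farBot S  err 0.09 heading 97.12 y-centre at x=0: 1.4 at 200: 1.4
```

Run:
```python
from h import *
np.set_printoptions(precision=2,suppress=True)
R,z,w=tilt(91,40);c=np.array([580,-347,0.]);g=c-42*w+26*ez
for up in(90,40,0): t=g+19*z+ez*up;print(t,go(t,R))
```

```text
[ 580.52 -376.78  101.45] [-4.15 -0.18  4.97  0.13  0.24  0.18]
[ 580.52 -376.78   51.45] [-7.35 -0.2   8.81  0.13  0.24  0.18]
[ 580.52 -376.78   11.45] [-9.91 -0.22 11.89  0.13  0.24  0.18]
```

```bash
python3 -m creep '-2.5 -0.2 3 0 0 0 8.5; -4.5 -0.2 5.3 0 0 0 8.5; -6.4 -0.2 7.7 0 0 0 8.5; -7.4 -0.2 8.8 0 0 0 8.5; -7.4 -0.2 8.8 0 0 0 8.5'
python3 - <<'E'
from h import *
np.set_printoptions(precision=2,suppress=True)
R,z,w=tilt(91,40);c=np.array([580,-347,0.]);g=c-42*w+26*ez
print(go(g+19*z,R)); p=cur()[0]; print(proj("scene",p))
a=snap("scene","scene6.png")
cv2.imwrite("pics/c8.png",cv2.convertScaleAbs(cv2.resize(a[150:260,50:220],None,fx=4,fy=4,interpolation=2),alpha=1.8))
E
```

```text
time: 7.95
tool_pos: [580.2, -376.1, 50.6]
tcp_rot: [179.8, -39.8, 91.2]
ft_force: [-1.1, 1.2, -0.6]
finger_gap: 84.8
[-2.56  0.02  2.96  0.05  0.16  0.16]
[130.09 218.97]
```

View pics/c8.png

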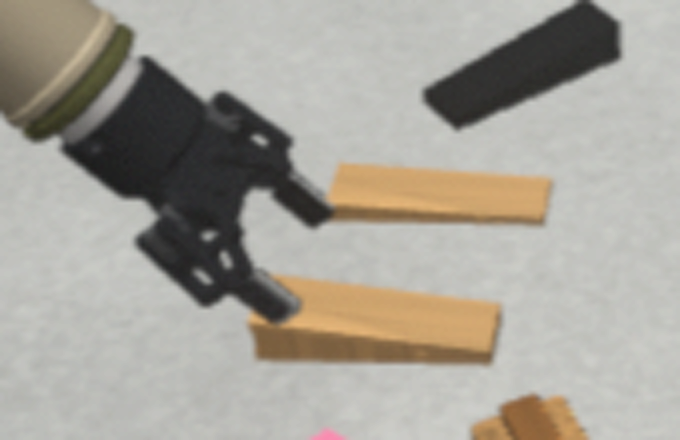

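```bash
python3 -m creep '-1.4 0 1.6 0 0 0 8.5; -2.2 0 2.5 0 0 0 8.5; -2.5 0 2.9 0 0 0 8.5; -2.5 0 2.9 0 0 0 8.5'
python3 - <<'E'
from h import *
a=snap("scene","scene7.png");print(r.sense()["ft_force"])
cv2.imwrite("pics/c9.png",cv2.convertScaleAbs(cv2.resize(a[150:260,50:220],None,fx=4,fy=4,interpolation=2),alpha=1.8))
E
```

```text
time: 8.4
tool_pos: [580.4, -376.9, 12.6]
tcp_rot: [179.8, -39.9, 91.2]
ft_force: [-0.9, 0.0, -0.3]
finger_gap: 85.2
[ 0.07105213 -0.21930433 -0.2577044 ]
```

View pics/c9.png

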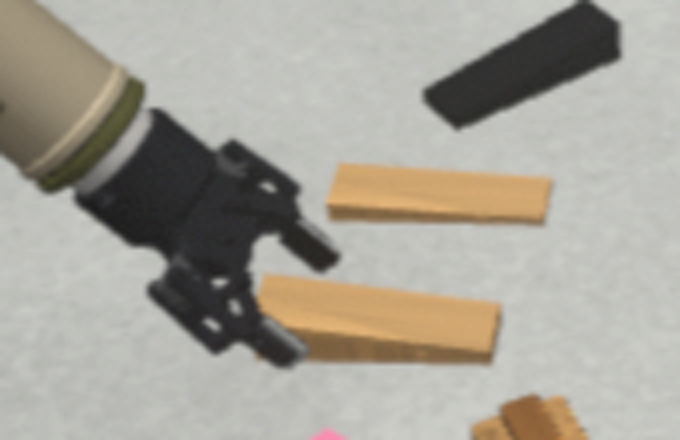

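Straddling the thick wedge (its heel at crop (260,320)). Close firmly.

```bash
python3 -m creep '0 0 0 0 0 0 6.5; 0 0 0 0 0 0 5; 0 0 0 0 0 0 4; 0 0 0 0 0 0 4; 0 0 0 0 0 0 4; 0 0 0 0 0 0 4; 0 0 0 0 0 0 4' 90
python3 - <<'E'
from h import *
np.set_printoptions(precision=2,suppress=True)
p,R,s=cur();print(s["ft_force"],s["joint_pos"])
# targets: heading 97.1 over board start (tip at stand x=-15), grasp 42+75=117 behind tip
Rt,z,w=tilt(YAW,40)
for x,dz in((-15,70),(-15,16),):
    t=W(x-117,0,26+dz)+19*z;print(t,go(t,Rt))
a=snap("scene","scene8.png")
cv2.imwrite("pics/c10.png",cv2.convertScaleAbs(cv2.resize(a[150:260,50:220],None,fx=4,fy=4,interpolation=2),alpha=1.8))
E
```

```text
time: 9.15
tool_pos: [581.2, -378.0, 14.5]
tcp_rot: [179.7, -39.7, 91.3]
ft_force: [0.6, -2.4, 5.6]
finger_gap: 44.2
[ 0.63 -2.4   5.61] [-49.77  61.42  43.25  25.08 106.42 -50.52]
[571.81 -72.37  81.45] [27.79 -0.34 14.4   4.08  0.27 -4.46]
[571.81 -72.37  27.45] [24.34 -0.36 18.55  4.08  0.27 -4.46]
```

View pics/c10.png

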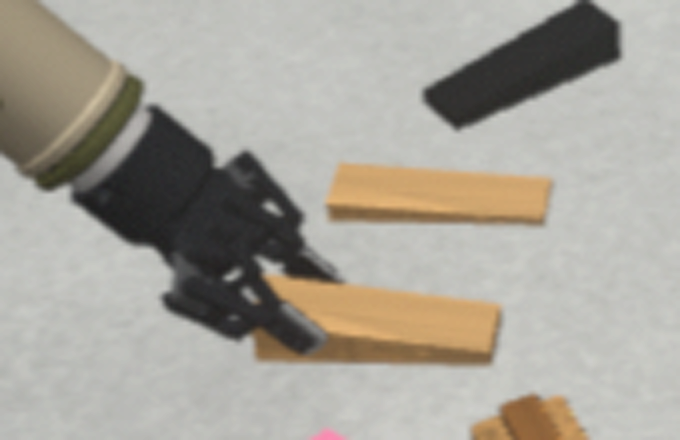

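```bash
python3 -m creep '1.3 0 -1.5 0 0 0 4; 3.5 0 -4 0 0 0 4; 6.4 0 -7.7 0 0 0 4; 8 0 -6 0 0 0 4; 11 0 -3 0.7 0 -0.8 4; 15 -0.1 0.5 1.5 0 -1.6 4; 19 -0.2 4 2.5 0 -2.7 4; 23 -0.3 8 3.5 0 -3.8 4; 26 -0.3 11 4.1 0.3 -4.5 4; 28 -0.3 12.7 4.1 0.3 -4.5 4; 28.7 -0.3 13.2 4.1 0.3 -4.5 4; 28.7 -0.3 13.2 4.1 0.3 -4.5 4; 28.7 -0.3 13.2 4.1 0.3 -4.5 4;28.7 -0.3 13.2 4.1 0.3 -4.5 4'
python3 - <<'E'
from h import *
np.set_printoptions(precision=2,suppress=True)
p,R,s=cur();print(s["ft_force"],s["joint_pos"],st(p))
a=snap("scene","scene9.png");b=snap("top","top9.png")
cv2.imwrite("pics/c11.png",cv2.convertScaleAbs(cv2.resize(a[120:270,180:420],None,fx=3.3,fy=3.3,interpolation=2),alpha=1.8))
E
```

```text
time: 10.6
tool_pos: [572.5, -74.7, 96.8]
tcp_rot: [179.9, -40.0, 97.1]
ft_force: [-0.3, -0.8, -0.7]
finger_gap: 44.5
[-0.28 -0.76 -0.75] [-31.43  29.58  82.22  30.34  94.94 -43.18] [-122.2    -0.4    96.83]
```

View pics/c11.png

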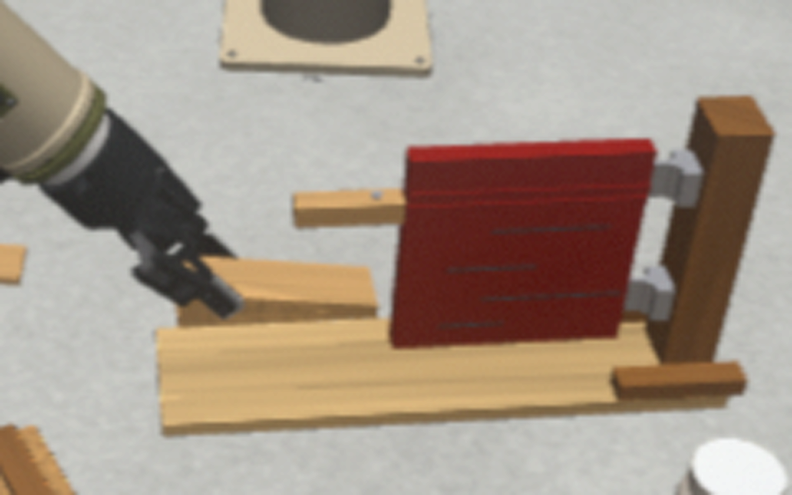

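View pics/top9.png

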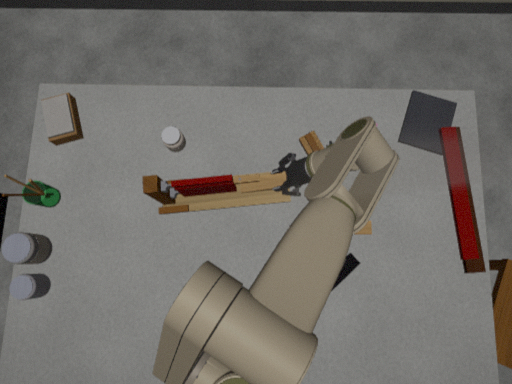

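Run:
```python
from h import *
np.set_printoptions(precision=2,suppress=True)
p,R,s=cur()
print(proj("scene",W(-17,-23,82.3)),proj("scene",W(-167,-23,82.3)),"meas",(180+376/3.3, 120+318/3.3),(180+178/3.3,120+325/3.3))
Rt=Ro.from_euler("xyz",[179.7,-39.7,97.1],degrees=True)
for z in(50,31): print(go(W(-124,0,z),Rt))
```

```text
[292.79 215.8 ] [232.12 218.54] meas (293.93939393939394, 216.36363636363637) (233.93939393939394, 218.4848484848485)
[-3.15 -0.03  3.44 -0.25 -0.3  -0.03]
[-4.37 -0.03  4.89 -0.25 -0.3  -0.03]
```

```bash
python3 -m creep '-1.5 0 1.6 -0.2 -0.2 0 4; -2.6 0 2.9 -0.2 -0.3 0 4; -3.5 0 3.9 -0.2 -0.3 0 4; -4.1 0 4.5 -0.2 -0.3 0 4; -4.3 0 4.8 -0.2 -0.3 0 4; -4.4 0 4.9 -0.2 -0.3 0 4; -4.4 0 4.9 -0.2 -0.3 0 4'
python3 - <<'E'
from h import *
np.set_printoptions(precision=2,suppress=True)
p,R,s=cur();print(s["ft_force"],s["wrist_torque"],st(p))
a=snap("scene","scene10.png")
cv2.imwrite("pics/c12.png",cv2.convertScaleAbs(cv2.resize(a[140:270,190:420],None,fx=3.4,fy=3.4,interpolation=2),alpha=1.8))
E
```

```text
time: 11.4
tool_pos: [572.9, -76.8, 31.0]
tcp_rot: [179.7, -39.7, 97.1]
ft_force: [0.7, 0.0, -1.1]
finger_gap: 44.0
[ 0.67  0.03 -1.15] [-0.46 -0.03  0.05] [-124.28   -0.57   31.04]
```

View pics/c12.png

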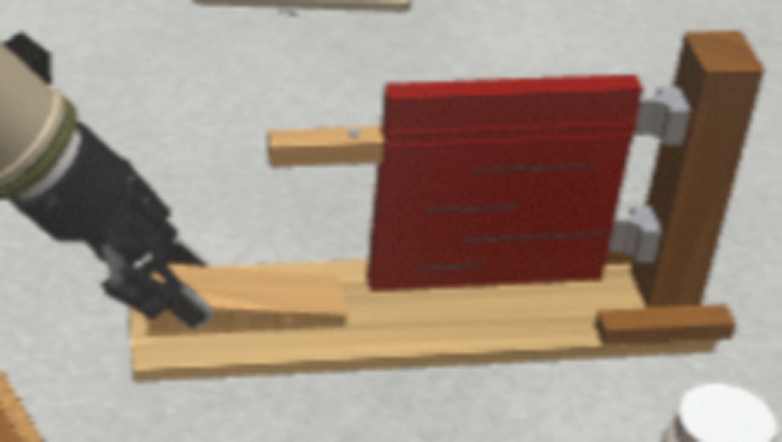

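```bash
python3 -m creep '-0.1 0 0.12 0 0 0 4; 0.7 0 0.75 0 0 0 4; 2.2 0 2 0 0 0 4; 3.7 0 3.3 0 0 0 4; 4.75 0 4.15 0 0 0 4; 5.1 0 4.43 0 0 0 4; 5.1 0 4.43 0 0 0 4'
python3 - <<'E'
from h import *
np.set_printoptions(precision=2,suppress=True)
p,R,s=cur();f=s["ft_force"];print(f,"along ex",f@ex,"ey",f@ey,s["wrist_torque"],st(p))
a=snap("scene","scene11.png")
cv2.imwrite("pics/c13.png",cv2.convertScaleAbs(cv2.resize(a[140:270,190:420],None,fx=3.4,fy=3.4,interpolation=2),alpha=1.8))
E
```

```text
time: 12.15
tool_pos: [564.8, -9.2, 30.0]
tcp_rot: [179.7, -39.7, 97.2]
ft_force: [-0.2, 0.0, -0.3]
finger_gap: 44.1
[-0.18  0.   -0.26] along ex 0.02310893658471138 ey 0.17369363528915244 [-0.46 -0.08  0.02] [-56.19  -0.89  29.98]
```

View pics/c13.png

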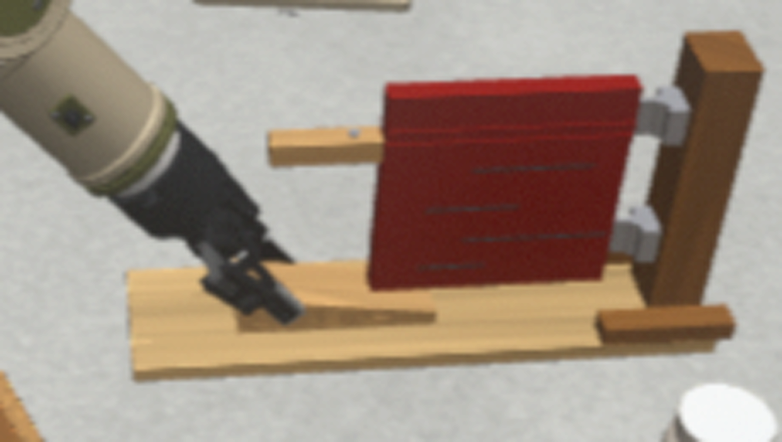

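```bash
python3 -m creep '0.3 0 0.4 0 0 0 4; 0.7 0 0.7 0 0 0 4; 1.05 0 1.0 0 0 0 4; 1.05 0 1.0 0 0 0 4; 1.05 0 1.0 0 0 0 4'
cat > chk.py <<'E'
from h import *
np.set_printoptions(precision=2,suppress=True)
p,R,s=cur();f=s["ft_force"];print("ex %.2f ey %.2f z %.2f"%(f@ex,f@ey,f[2]),s["wrist_torque"],st(p),R.as_euler("xyz",degrees=True),s["time"])
E
python3 chk.py
```

```text
time: 12.7
tool_pos: [563.7, 4.9, 29.4]
tcp_rot: [179.6, -39.7, 97.2]
ft_force: [1.6, 1.8, 4.1]
finger_gap: 44.1
ex 1.61 ey -1.84 z 4.14 [ 0.35 -0.15 -0.28] [-42.06  -1.48  29.43] [179.63 -39.68  97.19] 12.7
```

```bash
python3 -m creep '0.23 0 0.19 0 0 0 4; 0.35 0 0.29 0 0 0 4;0.35 0 0.29 0 0 0 4;0.35 0 0.29 0 0 0 4' ;python3 chk.py;  python3 -m creep '0.23 0 0.19 0 0 0 4; 0.23 0 0.19 0 0 0 4;0.23 0 0.19 0 0 0 4' ;python3 chk.py
```

```text
time: 13.1
tool_pos: [563.1, 9.5, 29.4]
tcp_rot: [179.6, -39.7, 97.2]
ft_force: [0.9, 0.1, 3.1]
finger_gap: 44.3
ex -0.00 ey -0.87 z 3.13 [-0.03 -0.05 -0.07] [-37.42  -1.46  29.42] [179.63 -39.7   97.19] 13.1
time: 13.4
tool_pos: [563.0, 11.9, 29.4]
tcp_rot: [179.6, -39.6, 97.2]
ft_force: [1.2, -5.1, 2.9]
finger_gap: 44.3
ex -5.24 ey -0.52 z 2.94 [-0.59  0.1   0.06] [-35.11  -1.64  29.44] [179.6  -39.62  97.18] 13.4
```

```bash
python3 -m creep '0.2 0 0.17 0 0 0 4; 0.3 0 0.25 0 0 0 4;0.3 0 0.25 0 0 0 4' ;python3 chk.py
```

```text
time: 13.7
tool_pos: [563.2, 12.7, 29.4]
tcp_rot: [179.5, -39.3, 97.2]
ft_force: [-0.2, -17.1, 4.2]
finger_gap: 44.5
ex -16.96 ey 2.33 z 4.20 [-1.75  0.44  0.48] [-34.26  -2.    29.4 ] [179.52 -39.33  97.15] 13.7
```

```bash
python3 -m creep '0.23 0 0.19 0 0 0 4; 0.31 0 0.26 0 0 0 4;0.31 0 0.26 0 0 0 4' ;python3 chk.py
```

```text
time: 14.0
tool_pos: [563.3, 13.0, 29.4]
tcp_rot: [179.5, -39.0, 97.1]
ft_force: [-1.4, -21.1, 4.9]
finger_gap: 44.0
ex -20.80 ey 3.97 z 4.93 [-1.92  0.87  0.77] [-34.    -2.15  29.35] [179.47 -38.99  97.1 ] 14.0
```

```bash
python3 -m creep '0.23 0 0.19 0 0 0 4; 0.4 0 0.33 0 0 0 4;0.46 0 0.38 0 0 0 4;0.46 0 0.38 0 0 0 4' ;python3 chk.py
python3 - <<'E'
from h import *
a=snap("scene","scene12.png")
cv2.imwrite("pics/c14.png",cv2.convertScaleAbs(cv2.resize(a[140:270,190:420],None,fx=3.4,fy=3.4,interpolation=2),alpha=1.8))
E
```

```text
time: 14.4
tool_pos: [563.6, 13.7, 29.3]
tcp_rot: [179.4, -38.5, 97.0]
ft_force: [-2.3, -28.5, 5.8]
finger_gap: 43.9
ex -28.04 ey 5.83 z 5.79 [-2.6   1.13  1.06] [-33.35  -2.5   29.3 ] [179.37 -38.53  97.02] 14.4
```

View pics/c14.png

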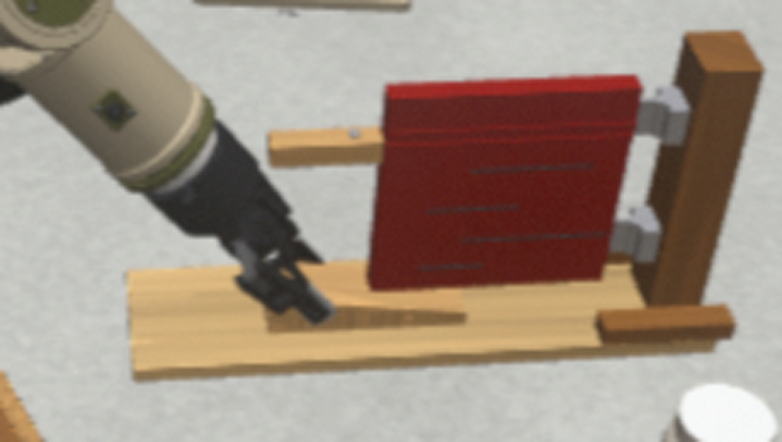

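```bash
python3 -m creep '0 0 0 0 0 0 4.6; 0 0 0 0 0 0 5.5; 0 0 0 0 0 0 7; 0 0 0 0 0 0 7; 0 0 -2 0 0 0 7; 0 0 -6 0 0 0 7; 0 0 -10 0 0 0 7; 0 0 -15 0 0 0 7; -3 0 -20 0 0 0 7; -5 0 -22 0 0 0 7; -5 0 -22 0 0 0 7' ;python3 chk.py
python3 - <<'E'
from h import *
import ang
a=snap("scene","scene13.png");b=snap("top","top13.png")
cv2.imwrite("pics/c15.png",cv2.convertScaleAbs(np.vstack([cv2.resize(a[140:270,190:420],None,fx=2.4,fy=2.4,interpolation=2),cv2.resize(b[140:230,130:310],(552,276))]),alpha=1.8))
ang.run(b,a)
E
```

```text
time: 15.55
tool_pos: [583.6, -166.0, 171.5]
tcp_rot: [179.2, -38.3, 96.9]
ft_force: [1.3, -0.4, -1.1]
finger_gap: 70.5
ex -0.52 ey -1.26 z -1.11 [-0.28 -0.   -0.01] [-214.15   -0.11  171.47] [179.22 -38.34  96.92] 15.55
top far top     err 0.08 heading 97.32 y-centre at x=0: 0.6 at 200: 1.3
top near bot    err 0.15 heading 98.39 y-centre at x=0: -5.7 at 200: -1.2
sc farTop       err 0.08 heading 97.38 y-centre at x=0: -4.6 at 200: -3.6
sc nearTop      err 0.03 heading 97.13 y-centre at x=0: -4.1 at 200: -4.0
sc farBot       err 0.17 heading 96.90 y-centre at x=0: 1.3 at 200: 0.6
board near T    err 0.10 heading 97.06 y-centre at x=0: 0.7 at 200: 0.5
board far T     err 0.01 heading 98.05 y-centre at x=0: 3.5 at 200: 6.8
board near S    err 0.09 heading 97.14 y-centre at x=0: -2.2 at 200: -2.1
board farBot S  err 0.08 heading 97.21 y-centre at x=0: 1.5 at 200: 1.8
```

View pics/c15.png

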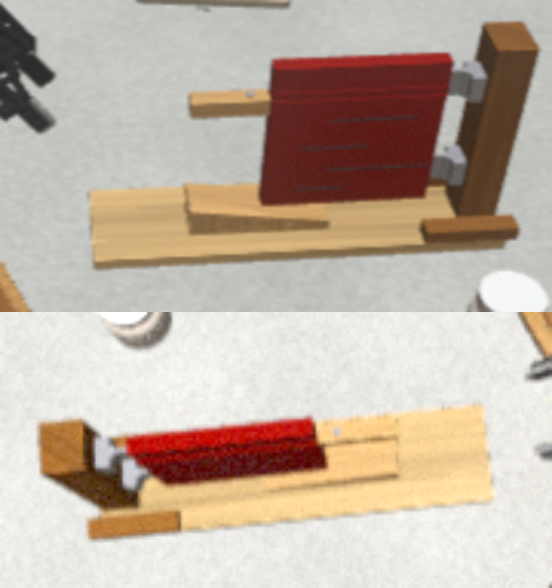

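Run:
```python
from h import *
np.set_printoptions(precision=2,suppress=True)
b=cur()
for t in((-214,-40,280),(-55,-75,280),(-55,-75,150)): print(go(W(*t),down(YAW),b))
print(go(W(-214,-40,280),b[1],b))
```

```text
[  6.55   4.11  -8.82   0.63 -38.56  -0.34]
[ 18.99   7.47   1.13   0.63 -38.56  -0.34]
[ 10.89   7.36  11.3    0.63 -38.56  -0.34]
[ 6.55  4.11 -8.82  0.    0.    0.  ]
```

```bash
python3 -m creep '3 1.5 -4 0 0 0 4; 6.5 4 -8.8 0 -5 0 0; 8.5 4.5 -7.5 0 -12 0 0; 11 5.5 -5.5 0 -20 0 0; 14 6.5 -3 0.4 -28 -0.2 0; 17 7 -0.5 0.6 -35 -0.3 0; 19 7.5 1.1 0.6 -38.5 -0.3 0; 19 7.5 1.1 0.6 -38.5 -0.3 0; 19 7.5 1.1 0.6 -38.5 -0.3 0; 19 7.5 1.1 0.6 -38.5 -0.3 0; 19 7.5 1.1 0.6 -38.5 -0.3 0' 60; python3 chk.py
python3 - <<'E'
from h import *
np.set_printoptions(precision=2,suppress=True)
b=cur()
for t in((-55,-75,150),(-55,-35,150)): print(go(W(*t),down(YAW),b))
print(b[2]["finger_gap"])
E
```

```text
time: 16.75
tool_pos: [638.3, -0.3, 279.7]
tcp_rot: [-180.0, -0.1, 96.9]
ft_force: [-0.8, -0.1, -0.5]
finger_gap: 0.0
ex -0.03 ey 0.83 z -0.53 [-0.05  0.03 -0.01] [-56.49 -74.92 279.7 ] [-179.96   -0.09   96.94] 16.75
[ 0.13  0.02 12.97 -0.04 -0.09 -0.16]
[ 0.12 -3.98 12.97 -0.04 -0.09 -0.16]
0.03361590621638319
```

```bash
python3 -m creep '0.1 0 4 0 0 0 0; 0.1 0 8 0 0 0 0; 0.1 0 11.5 0 0 0 0; 0.1 0 13 0 0 0 0; 0.1 -1.5 13 0 0 0 0; 0.1 -3 13 0 0 0 0; 0.1 -3.6 13 0 0 0 0; 0.1 -3.6 13 0 0 0 0; 0.1 -3.6 13 0 0 0 0'; python3 chk.py
python3 - <<'E'
from h import *
a=snap("scene","scene14.png");
cv2.imwrite("pics/c16.png",cv2.convertScaleAbs(cv2.resize(a[140:270,190:420],None,fx=3.4,fy=3.4,interpolation=2),alpha=1.8))
E
```

```text
time: 17.65
tool_pos: [603.2, -3.9, 150.7]
tcp_rot: [179.9, -0.1, 96.9]
ft_force: [0.5, 0.6, -0.2]
finger_gap: 0.1
ex 0.53 ey -0.54 z -0.23 [-0.    0.02 -0.03] [-55.73 -39.62 150.68] [179.95  -0.08  96.9 ] 17.65
```

View pics/c16.png

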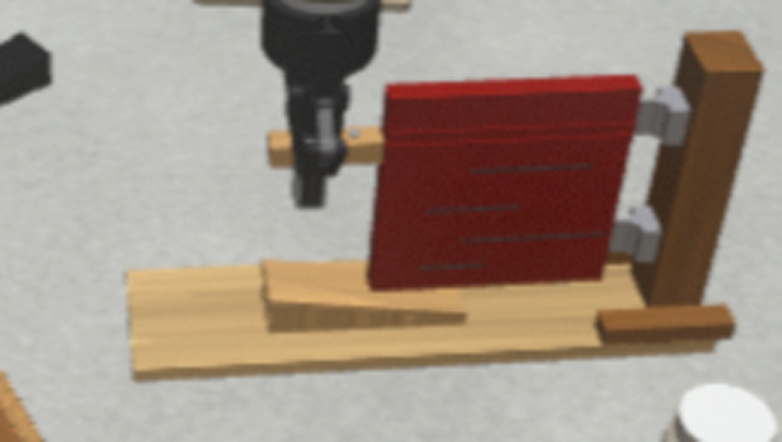

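```bash
python3 -m creep '0 -0.4 0 0 0 0 0; 0 -0.7 0 0 0 0 0; 0 -0.8 0 0 0 0 0; 0 -0.8 0 0 0 0 0'; python3 chk.py;  python3 -m creep '0 -0.3 0 0 0 0 0; 0 -0.4 0 0 0 0 0; 0 -0.4 0 0 0 0 0'; python3 chk.py
```

```text
time: 18.1
tool_pos: [595.1, -4.7, 150.4]
tcp_rot: [180.0, -0.1, 96.9]
ft_force: [-0.0, -0.5, 0.2]
finger_gap: 0.0
ex -0.49 ey 0.07 z 0.19 [-0.02 -0.03 -0.03] [-55.48 -31.46 150.41] [179.97  -0.08  96.92] 18.1
time: 18.4
tool_pos: [591.0, -5.2, 150.4]
tcp_rot: [180.0, -0.1, 96.9]
ft_force: [1.4, -0.1, 0.6]
finger_gap: 0.1
ex -0.27 ey -1.36 z 0.59 [ 0.03 -0.02 -0.01] [-55.45 -27.31 150.4 ] [179.97  -0.08  96.92] 18.4
```

```bash
python3 -m creep '0 -0.2 0 0 0 0 0; 0 -0.2 0 0 0 0 0; 0 -0.2 0 0 0 0 0'; python3 chk.py
```

```text
time: 18.7
tool_pos: [589.1, -5.4, 150.5]
tcp_rot: [179.9, -0.1, 96.9]
ft_force: [1.4, -0.3, -0.6]
finger_gap: -0.1
ex -0.42 ey -1.36 z -0.62 [ 0.05 -0.23  0.05] [-55.47 -25.47 150.5 ] [179.95  -0.08  96.91] 18.7
```

```bash
python3 -m creep '0 -0.15 0 0 0 0 0; 0 -0.15 0 0 0 0 0; 0 -0.15 0 0 0 0 0'; python3 chk.py
```

```text
time: 19.0
tool_pos: [588.6, -5.5, 150.6]
tcp_rot: [179.8, -0.1, 96.9]
ft_force: [7.1, 1.2, -3.5]
finger_gap: -0.0
ex 0.31 ey -7.20 z -3.55 [ 0.1  -1.04  0.01] [-55.46 -24.89 150.57] [179.82  -0.07  96.92] 19.0
```

```bash
python3 -m creep '0 -0.05 0 0 0 0 0; 0 -0.1 0 0 0 0 0; 0 -0.1 0 0 0 0 0; 0 -0.1 0 0 0 0 0; 0 -0.1 0 0 0 0 0'; python3 chk.py
```

```text
time: 19.5
tool_pos: [588.6, -5.5, 150.6]
tcp_rot: [179.7, -0.1, 96.9]
ft_force: [7.7, 0.7, -4.7]
finger_gap: -0.1
ex -0.25 ey -7.74 z -4.69 [ 0.16 -1.27  0.02] [-55.47 -24.89 150.61] [179.69  -0.07  96.92] 19.5
```

```bash
python3 -m creep '0 1 0 0 0 0 0; 0 3 0 0 0 0 0; 0 5 0 0 0 0 0; 0 5 -4 0 0 0 0; 0 5 -8 0 0 0 0; 0 5 -13 0 0 0 0; -5 5 -15 0 0 0 0; -10 5 -15 0 0 0 0; -15 5 -15 0 0 0 0; -20 5 -15 0 0 0 0; -25 5 -15 0 0 0 0; -28 5 -15 0 0 0 0; -28 5 -15 0 0 0 0; -28 5 -15 0 0 0 0';python3 chk.py
python3 - <<'E'
from h import *
import ang
a=snap("scene","scene15.png");b=snap("top","top15.png")
cv2.imwrite("pics/c17.png",cv2.convertScaleAbs(np.vstack([cv2.resize(a[140:270,190:420],None,fx=2.4,fy=2.4,interpolation=2),cv2.resize(b[140:230,130:310],(552,276))]),alpha=1.8))
ang.run(b,a)
E
```

```text
time: 20.9
tool_pos: [670.9, -278.6, 299.6]
tcp_rot: [179.8, -0.1, 96.8]
ft_force: [0.6, -0.1, -1.0]
finger_gap: -0.0
ex -0.16 ey -0.58 z -1.01 [0.05 0.03 0.04] [-336.73  -72.89  299.61] [179.76  -0.13  96.82] 20.9
top far top     err 0.08 heading 97.30 y-centre at x=0: 0.7 at 200: 1.4
top near bot    err 0.24 heading 97.32 y-centre at x=0: -3.8 at 200: -3.0
sc farTop       err 0.12 heading 97.09 y-centre at x=0: -4.0 at 200: -4.0
sc nearTop      err 0.05 heading 97.51 y-centre at x=0: -4.5 at 200: -3.1
sc farBot       err 0.23 heading 97.14 y-centre at x=0: 1.3 at 200: 1.5
board near T    err 0.11 heading 96.99 y-centre at x=0: 0.6 at 200: 0.2
board far T     err 0.05 heading 97.12 y-centre at x=0: 1.4 at 200: 1.4
board near S    err 0.08 heading 97.27 y-centre at x=0: -2.0 at 200: -1.4
board farBot S  err 0.08 heading 97.16 y-centre at x=0: 1.3 at 200: 1.5
```

View pics/c17.png

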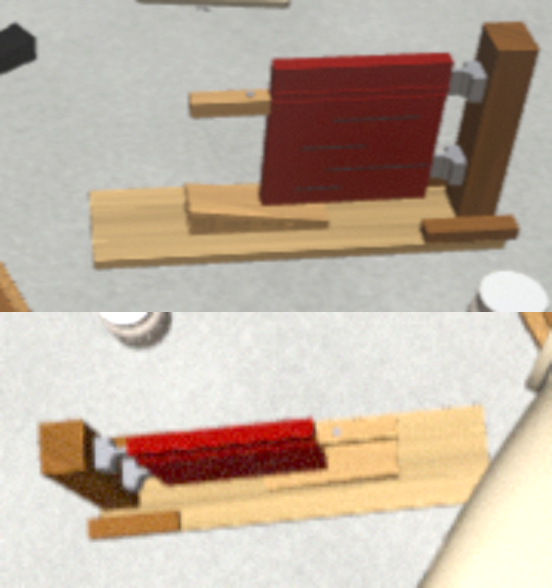

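View pics/scene15.png

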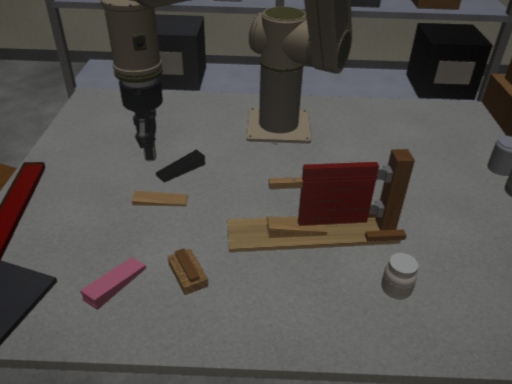

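```bash
python3 -c "
from bench import r
print(r.hand_in())"
```

```text
the job is handed in; nothing more can be done
None
```

The job is done and handed in at about 21 s, well inside the 64 s limit.

- **Panel:** I gripped the stick, swung the panel from about -29° to in line, and let go. In the last pictures the panel's edges head 97.3° and the board's 97.1°. That is a few tenths of a degree out, about the size of the measuring error.
- **Wedge:** I drove the thick wedge in tip first while holding it, leaning the tool back about 40°, then let go. The push along the board reached about 28 N, a few mm past first bite. I could not measure how hard it bears on the panel. The 28 N push is above the roughly 20 N given for jamming.
- **Proof push:** The push on the stick was meant to be 5 N but read 7 to 8 N. I pushed with the shut fingers from the far side, towards the robot, and held for about 0.5 s. The tool did not move while it pushed, and the panel stayed in line afterwards.
- **Left alone:** The last scene picture shows the thin wedge, jar, polishing block and look-alikes where they were. No move was planned to touch the lacquer, and the pictures show no contact.

**Disagreements:** The two cameras differed by up to about 4 mm on absolute positions, and some panel edges looked 4 to 5 mm off centre. I therefore judged alignment by comparing panel and board headings. The panel's free end may have shifted about 0.6 mm away from the robot while the wedge went in, which is close to the measuring error.

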